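Tip the grinder's bearing balls from the spouted tray into the squat jar

TASK

The two bearing balls taken out of the grinder lie in the small spouted steel tray. Rest the tip of the spout just inside the mouth of the squat white jar with the tray still level, then tilt the tray and keep the spout in the mouth until both balls have dropped into the jar. Finally set the empty tray down upright on the bench, leaving the squat jar standing and the tall jar undisturbed.

Things in the scene. Friction and masses are not known exactly. Their poses are not given: they have to be found in the camera images.
- tray_centre (a point): Loose open steel tray, 0.16 kg; centre of its pan, 20 mm above its underside. x level towards the spout, z up. Pan 72 mm long (x), 26 mm wide (y) over flat parallel sides (grasp across these), 40 mm high. From x = 35 mm the floor ramps up at 21 degrees for 32 mm, then the lip turns down; inside 22 mm wide throughout. Balls stay in until tilted spout-down by more than 21 degrees; 45 empties it.
- spout_tip (a point): Tip of the tray's spout: middle of the lip's end, on its floor, 95 mm ahead (tray x) of the pan's centre and 18 mm below it; axes as the tray's. Spout 26 mm wide outside, 2 mm of metal below this point. The lip drops 12 mm over the last 28 mm: with the tray level the tip can go about 9 mm below a rim before the spout's underside rests on it.
- squat_jar_mouth (a point): Centre of the open mouth of the squat jar, at the level of the rim. White ceramic jar, loose, 0.5 kg, 105 mm high, body 86 mm across, short neck 60 mm across outside and 52 mm inside. z up. Stands upright on the bench. This is the jar to fill.
- tall_jar_mouth (a point): Centre of the open mouth of the tall jar, at the level of the rim: the same white ceramic and the same mouth, 165 mm high, body 86 mm across, loose. Not to be used or moved.
- ball_a_center (a point): Centre of one of the two loose steel bearing balls, 16 mm across, 17 g, at the start lying in the tray's pan, free to roll there.
- ball_b_center (a point): Centre of the other bearing ball, the same.
Mind the look-alikes: they are no part of the job. What is shaped like the part that bears tray_centre but pink or purple is not meant.

How it is judged:
By the outcome, as a careful person would: the job done as asked, in the order asked, and still so for the second after the job is handed in, with the robot touching nothing.
It also fails if it takes over 64 s, if anything falls off the work surface, if the arm or the gripper's body presses on something with over 40 N, if the wrist force passes 120 N, or if a joint passes its speed limit or range.

ROBOT

A 7-joint arm with a two-finger parallel gripper is mounted at the origin on the work surface. World frame = base frame: x ahead of the robot, y to its left, z up, the work surface at z = 0. Lengths are in mm, angles in rad, forces in N, time in s.
With the tool pointing down it reaches from about 400 to 875 mm from the base axis. Payload 4.4 kg.
Tool frame: the origin (TCP) lies on the centre line of the jaws, within the pads' length; the fingertips stand 25 mm ahead of it and the grasp point (between the pads) lies 6 mm ahead of it (ctrl.finger_overhang is the distance from the TCP to the fingertips, in mm); z points along the fingers, y is the line along which they close (so a half turn about z gives the same grasp; the last joint's range is limited). The gripper opens to 85 mm and grips with 20 to 120 N. Pads are 22 mm wide; open, the fingers measure 114 mm over their backs; the gripper's body (76 mm by 85 mm) begins 54 mm behind the grasp point. The pads swing forward as they close: fully open they stand 13 mm farther back than shut.
Start: joints at [1.17, 0.628, 0.038, 1.517, -0.027, 0.996, -0.02], TCP at [213.604, -613.914, 256.313] pointing down, gripper open.
Joint ranges: [-3.06, 3.06], [-0.37, 2.12], [-1.25, 1.32], [0.18, 2.47], [-1.1, 4.24], [0.23, 1.98], [-2.94, 2.94]. Speed limits (rad/s): [2.57, 2.57, 3.14, 3.14, 3.14, 3.14, 3.14].

INTERFACE

Orientations are given as [roll, pitch, yaw] about the fixed x, y, z axes, in that order (R = Rz(yaw) Ry(pitch) Rx(roll)).
In Python, from cell import ctrl gives the robot as it stands. The module is installed in compiled form; this text tells all that it offers.
- The arm moves only by the tool play_rows, never from a script. Its argument "targets" is a list of rows, each a list of 5 numbers: the closure, from 0 (fully open) to 1 (shut), then the shift along the tool's x, y, z in cm, then the turn about the tool's z in degrees. In form: [[gripper, dx, dy, dz, spin], ...]. A call has 1 to 10 rows; each row is the pose to reach, as a shift and turn from the pose commanded when the call began, along the tool's axes at that moment; what a row does not reach only later rows make up. A row lasts 1/10 s, in which the tool goes at most 50 mm and 8.59 degrees, less where a joint would pass 70% of its speed; a pose out of reach is approached as far as the arm can. A call with a gripper value outside its range is refused whole. The fingers move at their own pace and stop on an object; the grip force is fixed at half the most. Time passes only in rows, so rows that repeat a pose let the fingers close. It gives the time, the measured TCP pose, the force, the opening and the grip force at its end, in the units of the state.
- ctrl.read_state(): the state, without advancing time (a new reading comes with each control period).
- ctrl.get_image(name): name is "scene" or "top" or "wrist"; returns (picture, depth): 384x512x3 uint8, red, green, blue; 384x512 float32, mm along the optical axis (not along the pixel's ray), 0 where there is no reading.
- ctrl.calibration(name): a dict with "vfov" (degrees; the focal length in pixels is half the picture's height over the tangent of half this angle, whatever the lens; pixels are square), "cx", "cy" (the principal point, pixels), "extrinsics" (4x4, takes a point from camera to world coordinates); the wrist camera has in their place "mount" (4x4, takes a point from camera to tool coordinates, whose origin is the TCP and whose axes are the flange's). Camera axes: x right, y down, z forward; pixel columns grow to the right and rows downward; lengths in mm; the calibration is good to about 2 mm. A picture is of the moment at which its call begins: read the wrist's pose just before it. calibration takes no time and is no camera call.
- ctrl.finish_job(): hands the job in; it is judged then, once.
Trained networks look in the newest picture that a camera, given by its name, has taken for a name from the list of things; names that differ only in an ending like _2 or _b are one class to them, and where a whole thing is asked for, a point or a joint stands for the part that bears it (a point fixed in the world has none). Each returns a list of dicts, best first, with "confidence" (0 to 1); they miss things now and then, are a little off and sometimes report something else, mostly with a low value. They report only what shows in the picture. A call takes as long as a camera call. They do not tell look-alikes from the thing itself.
- ctrl.search_frame(camera, name): "bbox" ([left, top, right, bottom] in pixels, round what is visible of it).
- ctrl.trace(camera, name): "pixels" (384x512 bool, what is visible of it) and "bbox" ([left, top, right, bottom] in pixels, round what is visible of it).
The state is a dict: "clock": time; "qpos": joint angles; "qd": joint speeds; "tau": joint torques, N m; "eef_pos": TCP position; "tool_rot": TCP orientation; "force": force on the tool from outside, world axes, zero at the start; "torque": the same for the moment, N m; "width": finger opening in mm; "gripper_force": force on a finger pad.
Only numpy, scipy, OpenCV 4.12 (cv2) and the standard library are available. Lean on these libraries where they do the work, as an engineer would, in place of code of your own. Each camera call takes 0.05 s, during which the arm holds its last target. There are 200 camera calls.

## Working session

There is one attempt and no reset: what is moved stays moved. The work goes in short steps, Python scripts to look and compute and a tool call to move; the robot and the scene stay as the last step left them, time stands still between calls to the robot, and variables do not carry over. Pictures are saved under pics/ and viewed, at most 10 in all, crops included, and the job is handed in when it is done.

Besides the shell and the picture viewer there is one more tool, called after ">>>" as name([rows], argument=value, ...), one row to a line, values as JSON. play_rows: Moves the arm, as the interface text tells. Its arguments: {"type":"object","properties":{"targets":{"type":"array"}},"required":["targets"]}

```bash
mkdir -p pics; ls
cat > h.py <<'E'
import numpy as np, cv2
from scipy.spatial.transform import Rotation as R
from cell import ctrl
def cam(n):
    s=ctrl.read_state(); im,d=ctrl.get_image(n); c=ctrl.calibration(n)
    if 'mount' in c:
        T=np.eye(4); T[:3,:3]=R.from_euler('xyz',s['tool_rot']).as_matrix(); T[:3,3]=s['eef_pos']; T=T@np.array(c['mount'])
    else: T=np.array(c['extrinsics'])
    f=im.shape[0]/2/np.tan(np.radians(c['vfov'])/2)
    v,u=np.mgrid[:384,:512]
    P=np.stack([(u-c['cx'])/f*d,(v-c['cy'])/f*d,d],-1)@T[:3,:3].T+T[:3,3]
    P[d==0]=np.nan
    return im,d,P,T,f,c
def save(n,im): cv2.imwrite('pics/'+n,im[:,:,::-1])
E
python3 - <<'E'
from h import *
s=ctrl.read_state(); print({k:np.round(v,3) for k,v in s.items()})
for n in ('scene','top'):
    im,d,P,T,f,c=cam(n); save(n+'0.png',im); print(n,T[:3,3].round())
    for t in ('tray_centre','squat_jar_mouth','tall_jar_mouth','ball_a_center'):
        for r in ctrl.trace(n,t)[:3]:
            m=r['pixels']; Q=P[m]; print(t,round(r['confidence'],2),np.round(r['bbox']),np.nanmedian(Q,0).round(),np.nanmax(Q[:,2]).round(),im[m].mean(0).round())
E
```

```text
pics
{'clock': np.float64(0.0), 'qpos': array([ 1.17 ,  0.629,  0.038,  1.518, -0.027,  0.996, -0.02 ]), 'qd': array([ 0.001,  0.   ,  0.   , -0.001, -0.001,  0.001, -0.   ]), 'tau': array([ 0.0000e+00, -5.6340e+01,  1.2260e+00, -1.9345e+01,  1.1000e-02,
        1.0000e-02,  0.0000e+00]), 'eef_pos': array([ 213.389, -613.361,  255.377]), 'tool_rot': array([-3.14 ,  0.   ,  0.335]), 'force': array([ 0.391,  0.042, -1.021]), 'torque': array([-0.016, -0.035,  0.023]), 'gripper_force': np.float64(0.0), 'width': np.float64(85.661)}
scene [ 971. -397. 1234.]
tray_centre 0.98 [334. 197. 365. 245.] [714. 226.  16.] 44.0 [97. 57. 67.]
tray_centre 0.96 [223. 148. 271. 168.] [347. 144.  19.] 45.0 [95. 53. 59.]
tray_centre 0.96 [265. 224. 309. 258.] [623.  52.  14.] 45.0 [108.  65.  74.]
squat_jar_mouth 0.6 [224. 185. 254. 226.] [486.   8.  64.] 111.0 [94. 90. 82.]
tall_jar_mouth 0.57 [125. 245. 167. 294.] [ 478. -285.  108.] 168.0 [87. 85. 77.]
top [ 395.   41. 1007.]
tray_centre 0.96 [199. 227. 241. 264.] [349. 152.   8.] 45.0 [114.  76.  89.]
tray_centre 0.67 [178.  94. 212. 142.] [706. 229.  12.] 44.0 [81. 48. 54.]
tray_centre 0.63 [125. 268. 174. 283.] [262. 351.  10.] 44.0 [52. 24. 62.]
squat_jar_mouth 0.94 [254. 183. 286. 215.] [472.  18.  68.] 109.0 [106. 106.  99.]
tall_jar_mouth 0.6 [362. 185. 412. 222.] [ 451. -263.  112.] 168.0 [64. 63. 56.]
```

View pics/scene0.png

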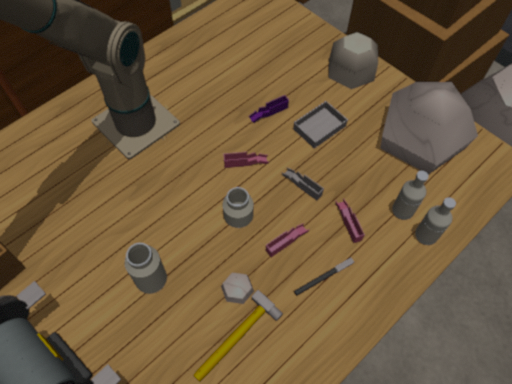

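View pics/top0.png

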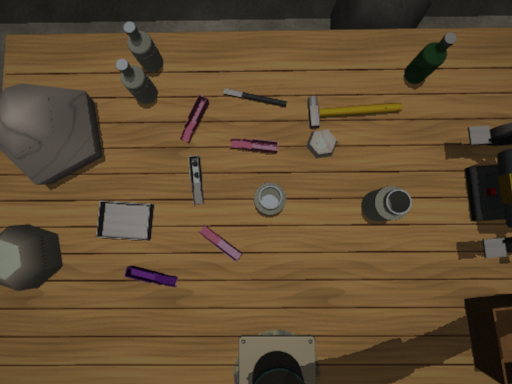

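Run:
```python
from h import *
crops=[]
for n,(x0,y0,x1,y1) in (('scene',(275,160,330,205)),('top',(180,145,215,215))):
    im,d,P,T,f,c=cam(n)
    k=cv2.resize(im[y0:y1,x0:x1],None,fx=7,fy=7,interpolation=cv2.INTER_CUBIC); crops.append(cv2.copyMakeBorder(cv2.convertScaleAbs(k,alpha=1.5),0,500-k.shape[0],0,0,0))
    Q=P[y0:y1,x0:x1].reshape(-1,3); Q=Q[(Q[:,2]>9)]; 
    r=cv2.minAreaRect(Q[:,:2].astype(np.float32)); print(n,r,cv2.boxPoints(r).round())
    a=Q[:,:2]-np.array(r[0]); w=np.linalg.svd(a-a.mean(0),full_matrices=False)[2][0]; t=a@w; print('axis',w)
    for lo in range(-70,70,10):
        q=Q[(t>=lo)&(t<lo+10)]
        if len(q): print(lo,len(q),np.percentile(q[:,2],[5,50,95]).round(), (q[:,:2]).mean(0).round())
    m=(P[...,2]>(95))&(P[...,2]<115)&(abs(P[...,0]-480)<60)&(abs(P[...,1]-15)<60)
    q=P[m]; print('squat',cv2.minEnclosingCircle(q[:,:2].astype(np.float32)),np.percentile(q[:,2],[50,95]))
    m=(P[...,2]>(150))&(P[...,2]<180)&(abs(P[...,0]-460)<70)&(abs(P[...,1]+270)<70)
    q=P[m]; print('tall',cv2.minEnclosingCircle(q[:,:2].astype(np.float32)))
save('crop.png',np.hstack(crops))
```

```text
scene ((525.735107421875, 229.77548217773438), (136.20391845703125, 48.856170654296875), 5.668125629425049) [[456. 247.]
 [460. 199.]
 [596. 212.]
 [591. 261.]]
axis [0.99741019 0.071923  ]
-70 6 [11. 13. 16.] [463. 214.]
-60 15 [10. 13. 20.] [472. 216.]
-50 23 [11. 18. 25.] [482. 220.]
-40 25 [12. 15. 27.] [491. 217.]
-30 37 [11. 23. 32.] [501. 219.]
-20 22 [11. 21. 29.] [511. 220.]
-10 31 [11. 24. 40.] [522. 220.]
0 39 [12. 25. 41.] [531. 219.]
10 39 [11. 26. 41.] [541. 222.]
20 40 [11. 26. 40.] [551. 222.]
30 38 [10. 27. 42.] [561. 224.]
40 40 [13. 25. 41.] [572. 223.]
50 40 [12. 25. 40.] [581. 226.]
60 47 [10. 30. 41.] [592. 224.]
squat ((471.1202697753906, 15.987672805786133), 31.463626861572266) [102.52292241 107.49193246]
tall ((454.057373046875, -282.9552001953125), 30.471773147583008)
top ((524.638427734375, 221.3216552734375), (134.48109436035156, 27.466341018676758), 5.231558799743652) [[456. 229.]
 [459. 202.]
 [593. 214.]
 [590. 241.]]
axis [-0.99606889 -0.08858195]
-70 30 [16. 31. 41.] [589. 228.]
-60 33 [11. 20. 41.] [579. 227.]
-50 31 [12. 18. 40.] [570. 224.]
-40 18 [12. 33. 41.] [559. 225.]
-30 23 [12. 27. 43.] [549. 224.]
-20 35 [14. 18. 43.] [540. 222.]
-10 20 [11. 30. 42.] [529. 221.]
0 15 [12. 26. 39.] [519. 223.]
10 16 [10. 17. 32.] [509. 219.]
20 31 [ 9. 13. 32.] [499. 220.]
30 35 [11. 14. 24.] [490. 219.]
40 24 [10. 13. 24.] [481. 218.]
50 15 [ 9. 14. 21.] [471. 215.]
60 7 [10. 13. 18.] [461. 217.]
squat ((469.5898132324219, 17.571880340576172), 29.96019172668457) [104.68478427 106.72237221]
tall ((451.5153503417969, -281.3185119628906), 30.13387680053711)
```

View pics/crop.png

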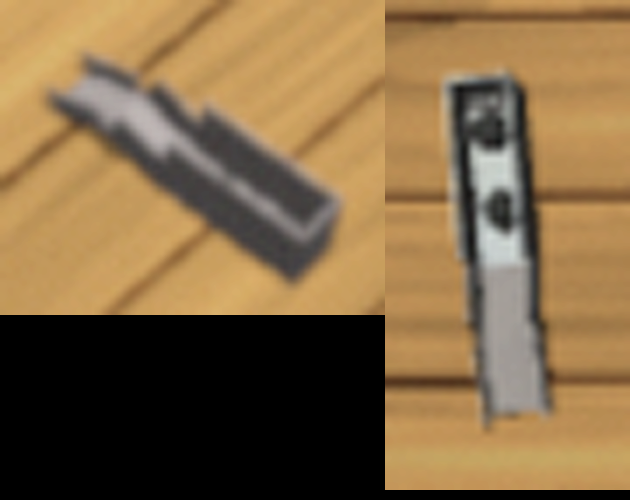

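The tray (grey) lies with its spout towards −x. The tip is near (462,216) and the rear edge near (593,228). In the top view the tray is at pixel (196,180), the squat jar at (269,199) and the tall jar at (392,204).

The rows can't tilt the tool. So I'll grip the tray's rear and let it pivot between the pads under a lighter grip while the spout rests on the rim.

>>> play_rows([
  [0,3,-3.3,0,0],
  [0,6,-6.6,0,0],
  [0,9,-9.9,0,0],
  [0,12,-13.2,0,0],
  [0,15,-16.5,0,0],
  [0,18,-19.8,0,0],
  [0,21,-23.1,0,0],
  [0,24,-26.4,0,0],
  [0,27,-29.7,0,0],
  [0,30,-33,0,0],
])

```text
clock: 1.6
eef_pos: [389.2, -202.1, 256.7]
tool_rot: [3.141, -0.001, 0.335]
force: [1.0, -1.0, 0.5]
width: 85.0
gripper_force: 0.0
```

>>> play_rows([
  [0,3,-3.3,0,0],
  [0,6,-6.6,0,0],
  [0,9,-9.9,0,0],
  [0,12,-13.2,0,0],
  [0,15,-16.5,0,0],
  [0,18,-19.8,0,0],
  [0,21,-23.1,0,7],
  [0,24,-26.4,0,14],
  [0,27,-29.7,0,14],
  [0,30,-33,0,14],
])

```text
clock: 2.6
eef_pos: [564.0, 208.5, 256.5]
tool_rot: [3.141, -0.001, 0.091]
force: [0.5, -0.8, -0.1]
width: 85.4
gripper_force: 0.0
```

```bash
cat >> h.py <<'E'
def tray(n,cx,cy,zlo=33,zhi=47,r=80):
    im,d,P,*_=cam(n); Q=P[(P[...,2]>zlo)&(P[...,2]<zhi)&(np.hypot(P[...,0]-cx,P[...,1]-cy)<r)]
    q=cv2.minAreaRect(Q[:,:2].astype(np.float32)); print('z',np.percentile(Q[:,2],[5,95]).round(1),len(Q),np.round(q[0],1),np.round(q[1],1),round(q[2],1)); print(cv2.boxPoints(q).round(1))
    return im,P
E
python3 - <<'E'
from h import *
im,P=tray('wrist',555,222); save('w1.png',im)
E
```

```text
z [34.3 41.9] 352 [544.3 221.7] [95.3 26. ] 5.1
[[495.7 230.4]
 [498.  204.5]
 [592.9 213. ]
 [590.6 238.9]]
```

View pics/w1.png

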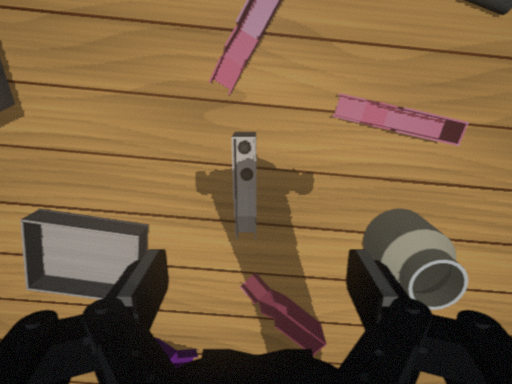

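The wrist picture shows the tray at (245,180) with both balls in the pan, and the squat jar at (440,285). I'll go down to the rear end of the tray.

>>> play_rows([
  [0,2.5,-1.5,3,0],
  [0,2.5,-1.5,7,0],
  [0,2.5,-1.5,11,0],
  [0,2.5,-1.5,15,0],
  [0,2.5,-1.5,18.5,0],
  [0,2.5,-1.5,20.7,0],
  [0,2.5,-1.5,20.7,0],
])

```text
clock: 3.35
eef_pos: [584.5, 222.6, 46.0]
tool_rot: [3.14, 0.006, 0.09]
force: [-1.2, -0.0, 0.5]
width: 85.3
gripper_force: 0.0
```

>>> play_rows([
  [0.5,0,0,0,0],
  [0.6,0,0,0,0],
  [0.66,0,0,0,0],
  [0.66,0,0,0,0],
  [0.66,0,0,0,0],
])

```text
clock: 3.85
eef_pos: [587.4, 223.9, 50.2]
tool_rot: [-3.141, -0.001, 0.09]
force: [0.6, -0.0, 0.1]
width: 29.0
gripper_force: 0.0
```

>>> play_rows([
  [0.7,0,0,0,0],
  [0.7,0,0,0,0],
  [0.7,0,0,0,0],
  [0.7,0,0,0,0],
])

```text
clock: 4.25
eef_pos: [587.4, 224.0, 50.1]
tool_rot: [-3.141, -0.001, 0.09]
force: [0.4, -0.2, 6.4]
width: 26.3
gripper_force: 9.3
```

>>> play_rows([
  [0.73,0,0,0,0],
  [0.73,0,0,0,0],
  [0.73,0,0,0,0],
  [0.73,0,0,0,0],
])

```text
clock: 4.65
eef_pos: [587.4, 224.0, 50.3]
tool_rot: [-3.141, -0.001, 0.09]
force: [-1.3, 0.2, 8.2]
width: 24.5
gripper_force: 58.6
```

>>> play_rows([
  [1,0,0,0,0],
  [1,0,0,0,0],
  [1,0,0,0,0],
  [1,0,0,0,0],
])

```text
clock: 5.05
eef_pos: [587.4, 224.0, 50.3]
tool_rot: [-3.141, -0.001, 0.09]
force: [-0.9, -0.6, 7.9]
width: 24.6
gripper_force: 58.6
```

>>> play_rows([
  [1,0,0,-1,0],
  [1,0,0,-3,0],
  [1,0,0,-6,0],
  [1,0,0,-9,0],
  [1,0,0,-12,0],
  [1,0,0,-14,0],
  [1,0,0,-15,0],
  [1,0,0,-15,0],
])

```text
clock: 5.85
eef_pos: [587.6, 224.0, 200.6]
tool_rot: [-3.141, -0.002, 0.09]
force: [0.8, -0.7, -2.3]
width: 24.5
gripper_force: 59.1
```

>>> play_rows([
  [1,0,1,0,0],
  [1,0,3,0,0],
  [1,0,6,0,0],
  [1,0,9,0,0],
  [1,0,12,0,0],
  [1,0,15,0,0],
  [1,0,17.5,0,0],
  [1,-0.3,19,0,0],
  [1,-0.3,19.8,0,0],
  [1,-0.3,19.8,0,0],
])

```text
clock: 6.85
eef_pos: [601.4, 25.4, 198.7]
tool_rot: [3.141, 0.001, 0.089]
force: [0.3, 0.2, -1.5]
width: 24.6
gripper_force: 59.1
```

```bash
cat >> h.py <<'E'
def view(name,x0=220,y0=110,x1=360,y1=240,n='scene'):
    im,d,P,*_=cam(n); save(name,cv2.convertScaleAbs(cv2.resize(im[y0:y1,x0:x1],None,fx=5,fy=5,interpolation=cv2.INTER_CUBIC),alpha=1.5)); return im,P
def side(P,c=(470.3,16.8),d=(.996,.09)):
    # profile in tray's plane: distance s from jar axis towards the tray, lateral l
    q=P[...,:2]-np.array(c); s=q@np.array(d); l=q@np.array([-d[1],d[0]]); return s,l
def prof(P):
    s,l=side(P)
    for a in range(-40,160,10):
        m=(s>=a)&(s<a+10)&(abs(l)<16)&(P[...,2]>85)
        if m.sum()>2: print(a,m.sum(),np.percentile(P[...,2][m],[5,50,95]).round(),np.percentile(l[m],[5,95]).round())
E
python3 - <<'E'
from h import *
im,P=view('s2.png'); prof(P); print('top'); prof(cam('top')[2]); print(ctrl.read_state()['eef_pos'])
E
```

```text
-40 5 [220. 698. 703.] [-13.   9.]
-30 43 [ 88. 101. 108.] [-14.  13.]
-20 29 [706. 721. 724.] [-15.   8.]
-10 153 [706. 713. 722.] [-15.  13.]
0 157 [153. 702. 708.] [-14.  14.]
10 173 [153. 692. 699.] [-14.  13.]
20 211 [ 95. 681. 689.] [-14.  13.]
30 185 [117. 672. 679.] [-15.  13.]
40 182 [158. 662. 669.] [-15.  12.]
50 177 [154. 652. 659.] [-14.  13.]
60 185 [153. 643. 650.] [-15.  13.]
70 183 [152. 633. 639.] [-15.  13.]
80 144 [176. 625. 630.] [-15.  12.]
90 129 [609. 616. 622.] [-14.  15.]
100 118 [601. 606. 612.] [-14.  14.]
110 122 [590. 596. 602.] [-14.  14.]
120 128 [580. 586. 592.] [-15.  13.]
130 218 [155. 564. 581.] [-15.  14.]
140 132 [187. 561. 564.] [-15.  15.]
150 112 [552. 557. 561.] [-15.  16.]
top
-40 483 [738. 744. 748.] [-15.  14.]
-30 415 [727. 733. 738.] [-14.  14.]
-20 432 [720. 723. 726.] [-14.  14.]
-10 308 [706. 711. 721.] [-14.  14.]
0 319 [697. 702. 707.] [-14.  14.]
10 282 [687. 693. 697.] [-14.  14.]
20 255 [677. 683. 688.] [-14.  14.]
30 233 [668. 673. 678.] [-14.  14.]
40 212 [659. 664. 669.] [-14.  14.]
50 195 [649. 654. 659.] [-14.  14.]
60 179 [639. 644. 649.] [-14.  14.]
70 164 [630. 635. 639.] [-14.  14.]
80 151 [620. 625. 630.] [-14.  14.]
90 141 [610. 615. 620.] [-14.  14.]
100 126 [601. 606. 610.] [-14.  14.]
110 120 [591. 596. 601.] [-14.  14.]
120 114 [582. 586. 591.] [-15.  15.]
130 52 [576. 579. 581.] [-14.  14.]
140 124 [560. 562. 564.] [-14.  14.]
150 112 [553. 557. 560.] [-14.  14.]
[601.70854112  27.91774857 199.04869918]
```

View pics/s2.png

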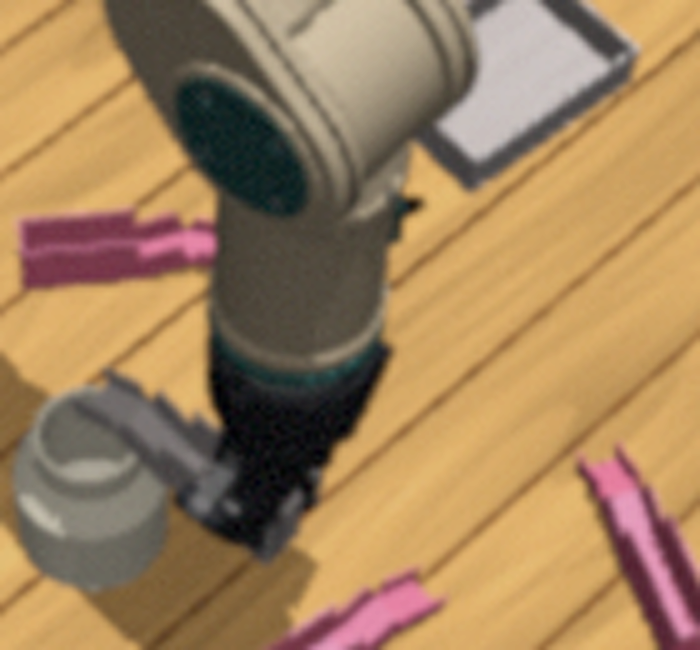

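```bash
cat >> h.py <<'E'
def prof(P,zlo=85,zhi=215):
    s,l=side(P)
    for a in range(-40,160,10):
        m=(s>=a)&(s<a+10)&(abs(l)<20)&(P[...,2]>zlo)&(P[...,2]<zhi)
        if m.sum()>2: print(a,m.sum(),np.percentile(P[...,2][m],[5,50,95]).round(),np.percentile(l[m],[5,50,95]).round(),s[m].min().round(1))
E
python3 - <<'E'
from h import *
prof(cam('scene')[2],135); print(ctrl.read_state()['eef_pos'])
E
```

```text
0 16 [148. 156. 163.] [-11.   6.  14.] 3.4
10 34 [152. 156. 167.] [-12.   5.  14.] 10.0
20 36 [157. 161. 172.] [-11.   5.  13.] 21.0
30 38 [160. 163. 171.] [-13.   5.  14.] 30.0
40 49 [155. 164. 181.] [-12.   6.  14.] 40.0
50 50 [152. 160. 179.] [-12.   7.  14.] 50.4
60 47 [150. 165. 184.] [-12.   8.  14.] 60.2
70 55 [150. 170. 189.] [-12.  10.  14.] 70.1
80 29 [157. 177. 189.] [-13. -10.  13.] 80.1
90 5 [182. 186. 193.] [-14. -12.  -9.] 90.1
120 4 [151. 162. 174.] [-12.  -0.  11.] 125.2
130 59 [151. 180. 210.] [-13.   7.  15.] 131.1
140 36 [179. 194. 209.] [-19.  11.  17.] 140.1
[601.76965761  28.35455622 199.15282822]
```

>>> play_rows([
  [1,0,0,1,0],
  [1,0,0,2.5,0],
  [1,0,0,4,0],
  [1,0,0,5,0],
  [1,0,0,5.2,0],
  [1,0,0,5.2,0],
  [1,0,0,5.2,0],
])

```text
clock: 7.7
eef_pos: [602.0, 26.4, 147.7]
tool_rot: [3.141, -0.0, 0.091]
force: [-1.4, -0.5, -0.8]
width: 24.1
gripper_force: 59.2
```

>>> play_rows([
  [1,0,0,0.1,0],
  [1,0,0,0.2,0],
  [1,0,0,0.2,0],
  [1,0,0,0.2,0],
])

```text
clock: 8.1
eef_pos: [602.4, 26.4, 145.8]
tool_rot: [-3.142, -0.001, 0.09]
force: [0.3, -0.2, 2.0]
width: 24.3
gripper_force: 59.7
```

Run:
```python
from h import *
im,P=view('s3.png'); prof(P,85,165); print(ctrl.read_state()['eef_pos'],ctrl.read_state()['force'])
```

```text
-30 47 [ 87. 100. 106.] [-14.   2.  16.] -29.1
-20 10 [ 87.  99. 106.] [-4. 16. 19.] -20.0
0 14 [ 99. 107. 115.] [-13.   4.  14.] 4.1
10 36 [100. 105. 117.] [-13.   3.  13.] 10.2
20 58 [ 89. 107. 121.] [-19.  -4.  12.] 20.3
30 33 [ 97. 111. 118.] [-14.   2.  13.] 30.1
40 49 [104. 111. 130.] [-13.   3.  13.] 40.3
50 50 [101. 110. 127.] [-14.   6.  12.] 50.2
60 46 [ 99. 109. 134.] [-14.   7.  12.] 61.3
70 52 [ 97. 117. 137.] [-14.   8.  12.] 70.5
80 28 [105. 123. 138.] [-14. -13.  11.] 80.2
90 6 [130. 136. 139.] [-14. -13. -11.] 93.1
130 51 [ 96. 122. 156.] [-13.   5.  13.] 131.5
140 37 [128. 143. 161.] [-20.  11.  17.] 140.2
[602.38967536  26.33991687 145.7586175 ] [ 0.32820128 -0.26920542  1.87433886]
```

View pics/s3.png

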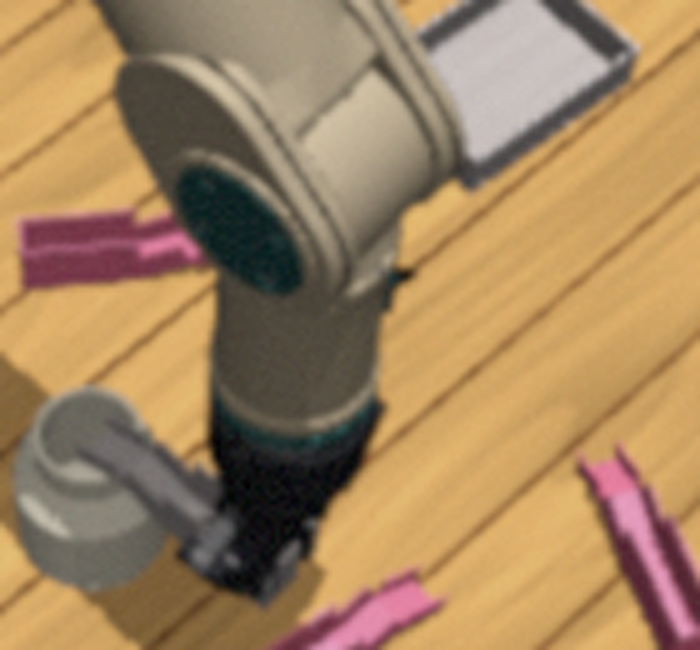

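The tip is inside the mouth and the tray is level, with its underside just on the rim and the jar standing. I'll loosen the grip and start raising the rear.

>>> play_rows([
  [0.705,0,0,0,0],
  [0.705,0,0,0,0],
  [0.705,0,0,0,0],
  [0.705,-0.1,0,-0.3,0],
  [0.705,-0.2,0,-0.6,0],
  [0.705,-0.3,0,-0.9,0],
  [0.705,-0.3,0,-1.2,0],
  [0.705,-0.4,0,-1.5,0],
  [0.705,-0.4,0,-1.5,0],
])

```text
clock: 9.05
eef_pos: [598.1, 26.0, 160.9]
tool_rot: [3.142, -0.001, 0.09]
force: [0.2, 0.1, -1.0]
width: 25.1
gripper_force: 25.5
```

Run:
```python
from h import *
prof(cam('scene')[2],85,175)
```

```text
-30 50 [ 88.  99. 107.] [-15.   3.  17.] -29.3
-20 11 [ 88.  99. 106.] [-3. 18. 20.] -20.0
0 28 [111. 117. 128.] [-13.   3.  13.] 0.2
10 34 [114. 120. 131.] [-13.   4.  12.] 10.3
20 64 [ 88. 122. 135.] [-18.  -9.  12.] 20.0
30 40 [ 92. 123. 139.] [-13.   2.  11.] 30.1
40 52 [118. 124. 142.] [-14.   2.  12.] 40.0
50 45 [113. 124. 140.] [-14.   8.  12.] 50.0
60 51 [112. 128. 150.] [-14.   8.  12.] 60.4
70 48 [113. 136. 150.] [-15.   7.  12.] 70.3
80 12 [126. 144. 154.] [-15. -13.   1.] 82.1
120 5 [111. 114. 134.] [-14. -13.  10.] 121.7
130 72 [116. 147. 171.] [-18.   7.  15.] 130.0
140 8 [144. 152. 168.] [-19.  -2.  17.] 140.0
```

>>> play_rows([
  [0.705,0.1,0,0.5,0],
  [0.705,0.3,0,1,0],
  [0.705,0.4,0,1.5,0],
  [0.705,0.4,0,1.5,0],
  [0.697,0.4,0,1.5,0],
  [0.697,0.4,0,1.5,0],
  [0.697,0.4,0,1.5,0],
])

```text
clock: 9.8
eef_pos: [601.7, 26.3, 145.4]
tool_rot: [3.142, 0.0, 0.09]
force: [-0.2, -0.0, -0.5]
width: 25.8
gripper_force: 4.9
```

>>> play_rows([
  [0.697,-0.1,0,-0.2,0],
  [0.697,-0.1,0,-0.4,0],
  [0.697,-0.2,0,-0.6,0],
  [0.697,-0.2,0,-0.8,0],
  [0.697,-0.3,0,-1,0],
  [0.697,-0.3,0,-1,0],
])

```text
clock: 10.4
eef_pos: [599.0, 26.0, 155.7]
tool_rot: [3.142, -0.001, 0.09]
force: [0.1, 0.1, -0.2]
width: 26.1
gripper_force: 3.7
```

Run:
```python
from h import *
prof(cam('scene')[2],85,175)
```

```text
-30 48 [ 87. 100. 106.] [-13.   3.  17.] -29.6
-20 10 [ 90. 100. 107.] [-17.  18.  20.] -20.0
0 18 [ 97. 107. 111.] [-14.   2.  12.] 1.9
10 35 [101. 105. 118.] [-14.   3.  12.] 10.9
20 53 [ 92. 108. 121.] [-19.  -8.  10.] 20.5
30 36 [ 94. 112. 125.] [-14.   1.  11.] 30.1
40 45 [107. 114. 133.] [-15.   3.  10.] 40.2
50 44 [103. 113. 130.] [-14.   4.  11.] 50.2
60 46 [103. 119. 140.] [-15.   6.  11.] 61.0
70 47 [103. 127. 143.] [-15.   9.  11.] 70.3
80 15 [118. 133. 144.] [-15. -14.  -0.] 80.1
120 5 [106. 121. 136.] [-14.  10.  11.] 121.8
130 83 [108. 135. 168.] [-14.   8.  14.] 130.4
140 18 [140. 155. 171.] [-19.  -1.  17.] 140.0
```

>>> play_rows([
  [0.697,-0.1,0,-0.25,0],
  [0.697,-0.2,0,-0.5,0],
  [0.697,-0.3,0,-0.8,0],
  [0.697,-0.4,0,-1.1,0],
  [0.697,-0.55,0,-1.4,0],
  [0.697,-0.7,0,-1.7,0],
  [0.697,-0.9,0,-2.0,0],
  [0.697,-0.9,0,-2.0,0],
])

```text
clock: 11.25
eef_pos: [589.9, 25.2, 175.9]
tool_rot: [3.142, -0.001, 0.09]
force: [-0.4, 0.4, -1.2]
width: 26.0
gripper_force: 3.6
```

Run:
```python
from h import *
im,P=view('s4.png'); prof(P,85,185)
```

```text
-30 48 [ 86. 100. 106.] [-13.   2.  17.] -28.1
-20 12 [ 90.  96. 109.] [-1. 17. 19.] -20.0
0 17 [ 95. 103. 108.] [-14.  -3.  11.] 0.7
10 28 [ 98. 107. 115.] [-15.   3.  11.] 10.8
20 56 [ 89. 107. 120.] [-19. -10.  11.] 20.0
30 38 [112. 116. 135.] [-14.   2.  11.] 30.0
40 42 [112. 121. 136.] [-14.   6.  11.] 40.2
50 43 [110. 126. 148.] [-15.   8.  12.] 51.0
60 38 [112. 135. 152.] [-14.   9.  11.] 60.1
70 5 [151. 154. 155.] [-15. -14. -13.] 70.6
110 6 [125. 129. 157.] [-14. -13.   9.] 114.1
120 70 [132. 157. 179.] [-19.   3.  13.] 120.4
130 54 [128. 142. 176.] [-18.  -0.  17.] 130.0
```

View pics/s4.png

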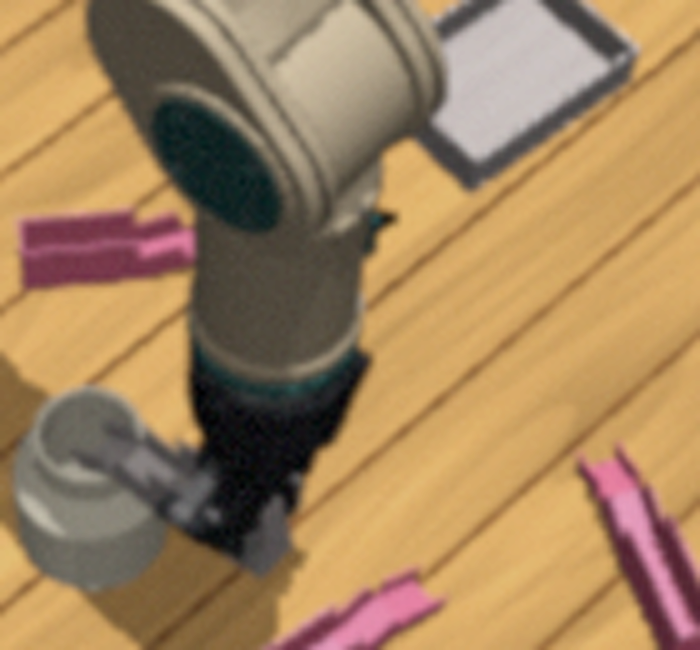

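>>> play_rows([
  [0.697,-0.15,0,-0.25,0],
  [0.697,-0.3,0,-0.5,0],
  [0.697,-0.5,0,-0.75,0],
  [0.697,-0.7,0,-1.0,0],
  [0.697,-0.9,0,-1.25,0],
  [0.697,-1.1,0,-1.5,0],
  [0.697,-1.35,0,-1.8,0],
  [0.697,-1.6,0,-2.1,0],
  [0.697,-1.6,0,-2.1,0],
])

```text
clock: 12.2
eef_pos: [573.7, 23.7, 196.8]
tool_rot: [3.142, -0.0, 0.09]
force: [-1.1, 0.4, -2.7]
width: 25.8
gripper_force: 3.5
```

Run:
```python
from h import *
prof(cam('scene')[2],75,205)
```

```text
-30 55 [ 82.  98. 106.] [-15.   2.  15.] -27.9
-20 12 [ 85.  96. 105.] [-0. 18. 20.] -19.7
0 10 [ 94. 101. 107.] [-14. -12.  10.] 4.0
10 28 [ 98. 113. 126.] [-16. -10.  13.] 10.3
20 74 [ 80. 112. 135.] [-19. -12.  11.] 20.1
30 51 [ 76. 122. 138.] [-15.  -5.  11.] 30.0
40 25 [118. 133. 154.] [-16. -13.  12.] 40.1
50 9 [118. 122. 132.] [-14. -13. -12.] 51.7
60 8 [120. 128. 136.] [-15. -14. -13.] 60.4
70 6 [128. 132. 133.] [-15. -14. -13.] 70.6
80 6 [128. 136. 140.] [-14. -14. -12.] 80.3
90 7 [137. 145. 150.] [-15. -14. -13.] 90.5
100 36 [145. 185. 199.] [-14.   5.  13.] 101.2
110 94 [155. 173. 198.] [-19.  -2.  15.] 110.0
120 32 [150. 157. 163.] [-13.  -1.  11.] 120.0
```

>>> play_rows([
  [0.697,-0.2,0,-0.2,0],
  [0.697,-0.5,0,-0.4,0],
  [0.697,-0.8,0,-0.7,0],
  [0.697,-1.1,0,-0.9,0],
  [0.697,-1.4,0,-1.1,0],
  [0.697,-1.7,0,-1.3,0],
  [0.697,-2.0,0,-1.5,0],
  [0.697,-2.0,0,-1.5,0],
  [0.697,-2.0,0,-1.5,0],
  [0.697,-2.0,0,-1.5,0],
])

```text
clock: 13.25
eef_pos: [554.0, 22.0, 211.3]
tool_rot: [-3.142, 0.0, 0.09]
force: [-0.7, -0.5, -1.5]
width: 25.8
gripper_force: 3.5
```

Run:
```python
from h import *
im,P=view('s5.png',220,150,340,240); prof(P,75,225)
for n in ('scene','top'):
    P=cam(n)[2]
    for r in ctrl.search_frame(n,'ball_a_center'): print(n,r)
```

```text
-30 55 [ 80.  95. 106.] [-15.   3.  16.] -28.7
-20 10 [ 86.  96. 106.] [-3. 17. 20.] -19.9
0 8 [ 87.  93. 105.] [-14. -14.  11.] 4.1
10 14 [ 93. 107. 120.] [-15. -14.  -5.] 11.9
20 49 [ 81. 100. 135.] [-19. -14.  -6.] 20.2
30 36 [ 75.  81. 142.] [-16. -13.  -0.] 30.0
40 19 [122. 137. 149.] [-16. -14. -12.] 40.4
50 16 [125. 137. 154.] [-15. -14. -12.] 50.4
60 14 [135. 143. 153.] [-15. -14. -12.] 60.8
70 11 [140. 153. 163.] [-15. -14. -12.] 71.0
80 49 [155. 198. 223.] [-15.   6.  13.] 80.3
90 96 [169. 191. 218.] [-17.  -1.  15.] 90.1
100 55 [171. 178. 187.] [-15.  -3.  10.] 100.1
```

View pics/s5.png

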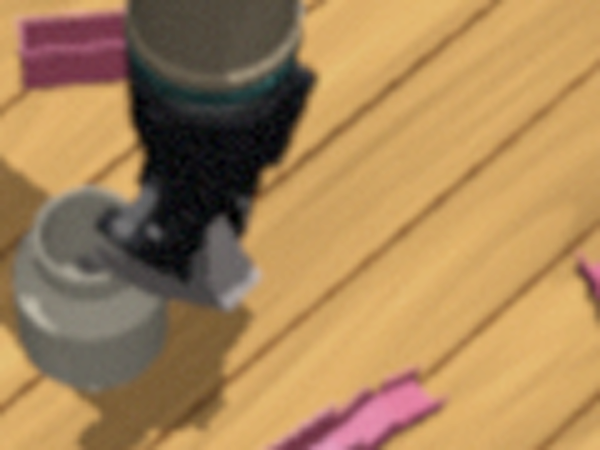

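>>> play_rows([
  [0.697,-0.3,0,-0.2,0],
  [0.697,-0.6,0,-0.3,0],
  [0.697,-0.8,0,-0.5,0],
  [0.697,-0.8,0,-0.5,0],
  [0.697,-0.8,0,-0.5,0],
  [0.697,-0.8,0,-0.5,0],
  [0.73,-0.8,0,-0.5,0],
  [0.73,-0.8,0,-0.5,0],
  [0.73,-0.8,0,-0.5,0],
  [0.73,-0.8,0,-0.5,0],
])

```text
clock: 14.5
eef_pos: [546.1, 21.3, 216.3]
tool_rot: [-3.142, 0.0, 0.09]
force: [-0.6, -0.1, -1.0]
width: 24.3
gripper_force: 56.9
```

>>> play_rows([
  [0.73,0,0,-0.5,0],
  [0.73,0,0,-1.5,0],
  [0.73,0,0,-3,0],
  [0.73,0,0,-5,0],
  [0.73,0,0,-7,0],
  [0.73,0,0,-8,0],
  [0.73,0,0,-8,0],
])

```text
clock: 15.2
eef_pos: [547.1, 21.3, 298.2]
tool_rot: [3.142, -0.004, 0.09]
force: [-0.3, 0.1, -1.2]
width: 24.3
gripper_force: 56.9
```

>>> play_rows([
  [0.73,0,-1,0,0],
  [0.73,0,-3,0,0],
  [0.73,0,-6,0,0],
  [0.73,0,-9,0,0],
  [0.73,0,-12,0,0],
  [0.73,0,-15,0,0],
  [0.73,0,-17,0,0],
  [0.73,0,-18,0,0],
  [0.73,0,-18,0,0],
])

```text
clock: 16.1
eef_pos: [528.9, 202.4, 295.4]
tool_rot: [-3.141, 0.002, 0.094]
force: [-0.3, -0.9, -0.9]
width: 24.0
gripper_force: 56.9
```

Run:
```python
from h import *
im,d,P,*_=cam('scene'); im2,d2,P2,*_=cam('top')
k=lambda im,a,b,c,e,f:cv2.convertScaleAbs(cv2.resize(im[b:e,a:c],None,fx=f,fy=f,interpolation=cv2.INTER_CUBIC),alpha=1.8)
A=k(im,220,100,340,230,4); B=k(im2,245,175,295,225,6)
c=np.zeros((520,780,3),np.uint8); c[:A.shape[0],:A.shape[1]]=A; c[:300,480:780]=B; save('s6.png',c)
s=ctrl.read_state()['eef_pos']; print(s)
m=(abs(P[...,1]-s[1])<18)&(P[...,2]<290)&(P[...,2]>110)
for a in range(400,620,10):
    q=m&(P[...,0]>=a)&(P[...,0]<a+10)
    if q.sum()>2: print(a,q.sum(),np.percentile(P[q][:,2],[3,50,97]).round())
# inside squat jar
for PP in (P,P2):
    q=PP[np.hypot(PP[...,0]-470.3,PP[...,1]-16.8)<24]; print(len(q),np.percentile(q[:,2],[3,20,50,90]).round())
for n in ('scene','top'): print(n,[(r['bbox'],r['confidence']) for r in ctrl.search_frame(n,'ball_a_center')])
```

```text
[529.74643632 199.31278106 295.74998819]
460 24 [167. 181. 201.]
470 33 [173. 204. 218.]
480 37 [196. 214. 241.]
490 45 [201. 227. 250.]
500 44 [206. 233. 262.]
510 38 [211. 240. 266.]
520 41 [224. 246. 287.]
530 66 [239. 276. 288.]
540 76 [247. 267. 284.]
550 36 [255. 261. 265.]
6 [ 91.  91. 103. 108.]
216 [3. 4. 6. 8.]
scene [([125.1, 242.1, 165.9, 292.9], 0.68)]
top []
```

View pics/s6.png

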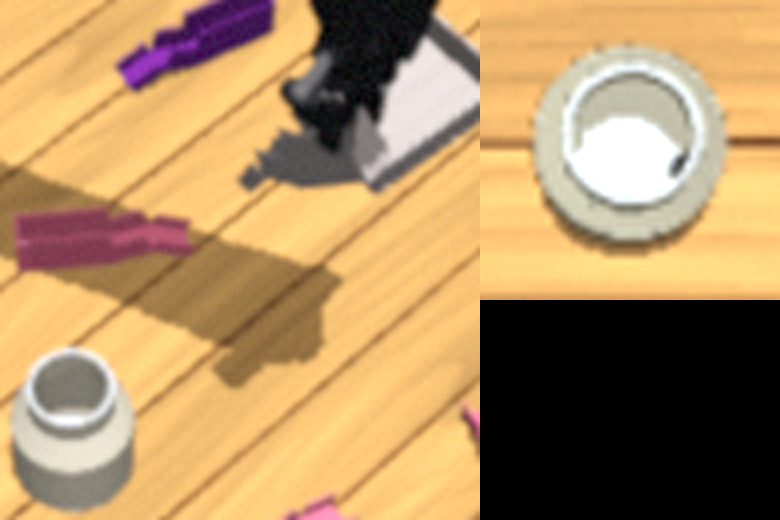

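The jar is standing, and one ball's edge is visible inside it at (678,163) in the crop. The tray hangs at about 47°. I'll lower it until the tip touches the bench, then swing it level.

>>> play_rows([
  [0.73,0,-0.5,2,0],
  [0.73,0,-1,5,0],
  [0.73,0,-2,9,0],
  [0.73,0,-2,12,0],
  [0.73,0,-2,14,0],
  [0.73,0,-2,15,0],
  [0.73,0,-2,15.5,0],
  [0.73,0,-2,15.5,0],
  [0.705,0,-2,15.5,0],
  [0.705,0,-2,15.5,0],
])

```text
clock: 17.3
eef_pos: [528.8, 220.7, 142.5]
tool_rot: [-3.141, -0.002, 0.09]
force: [0.7, -0.1, -1.2]
width: 25.1
gripper_force: 23.3
```

>>> play_rows([
  [0.705,0,0,0.4,0],
  [0.705,0.3,0,0.8,0],
  [0.705,0.7,0,1.2,0],
  [0.705,1.1,0,1.6,0],
  [0.705,1.5,0,2.0,0],
  [0.705,1.9,0,2.4,0],
  [0.705,2.3,0,2.8,0],
  [0.705,2.7,0,3.2,0],
  [0.705,3.1,0,3.6,0],
  [0.705,3.1,0,3.6,0],
])

```text
clock: 18.3
eef_pos: [561.4, 223.5, 105.7]
tool_rot: [-3.141, -0.004, 0.09]
force: [3.2, 0.4, 4.1]
width: 25.4
gripper_force: 25.0
```

```bash
cat >> h.py <<'E'
def low(zhi=110):
    P=cam('scene')[2]; s=ctrl.read_state()['eef_pos']; print(s)
    q=P[...,:2]-s[:2]; t=q@[.996,.09]; l=q@[-.09,.996]
    m=(abs(l)<18)&(P[...,2]<zhi)&(P[...,2]>6)
    for a in range(-150,40,10):
        k=m&(t>=a)&(t<a+10)
        if k.sum()>2: print(a,k.sum(),np.percentile(P[k][:,2],[3,50,97]).round())
E
python3 -c "
from h import *
low()"
```

```text
[560.49035807 223.47414845 105.68411227]
-110 3 [6. 7. 9.]
-100 14 [ 7. 14. 19.]
-90 28 [ 8. 22. 30.]
-80 27 [20. 31. 47.]
-70 31 [23. 37. 47.]
-60 29 [31. 50. 68.]
-50 30 [29. 49. 73.]
-40 25 [24. 53. 74.]
-30 21 [37. 54. 71.]
-20 18 [41. 54. 69.]
-10 11 [18. 57. 66.]
0 41 [ 57.  88. 106.]
10 65 [ 64.  77. 107.]
20 11 [23. 65. 73.]
```

>>> play_rows([
  [0.705,0.4,0,0.5,0],
  [0.705,0.8,0,1.0,0],
  [0.705,1.2,0,1.5,0],
  [0.705,1.5,0,2.0,0],
  [0.705,1.8,0,2.5,0],
  [0.705,2.1,0,3.0,0],
  [0.705,2.4,0,3.5,0],
  [0.705,2.6,0,4.0,0],
  [0.705,2.8,0,4.5,0],
  [0.705,2.9,0,4.8,0],
])

```text
clock: 19.35
eef_pos: [587.3, 225.7, 56.5]
tool_rot: [3.141, 0.001, 0.09]
force: [-1.0, -0.2, 1.0]
width: 25.3
gripper_force: 24.7
```

>>> play_rows([
  [0.705,0,0,0.2,0],
  [0.705,0.1,0,0.4,0],
  [0.705,0.1,0,0.5,0],
  [0.705,0.1,0,0.5,0],
])

```text
clock: 19.75
eef_pos: [588.8, 225.9, 52.3]
tool_rot: [3.142, 0.0, 0.09]
force: [-0.1, -0.1, 0.7]
width: 24.9
gripper_force: 24.7
```

```bash
python3 -c "
from h import *
low()"
```

```text
[588.7523171  225.91336088  52.39251694]
-130 14 [ 7. 14. 18.]
-120 23 [ 7. 11. 21.]
-110 30 [ 8. 14. 24.]
-100 30 [ 7. 15. 32.]
-90 37 [ 7. 19. 31.]
-80 27 [ 7. 19. 30.]
-70 39 [ 8. 23. 41.]
-60 43 [ 7. 25. 45.]
-50 38 [ 9. 28. 44.]
-40 13 [ 8. 17. 38.]
-30 8 [ 7. 13. 17.]
-20 6 [ 7. 10. 16.]
-10 4 [11. 12. 70.]
0 37 [ 7. 38. 93.]
10 31 [  6.  73. 105.]
```

>>> play_rows([
  [0.705,0,0,0.2,0],
  [0.705,0,0,0.3,0],
  [0.697,0,0,0.3,0],
  [0.69,0,0,0.3,0],
  [0.68,0,0,0.2,0],
  [0.65,0,0,0.2,0],
  [0.5,0,0,0,0],
  [0.3,0,0,0,0],
  [0.1,0,0,0,0],
  [0,0,0,0,0],
])

```text
clock: 20.8
eef_pos: [588.8, 225.9, 52.3]
tool_rot: [-3.142, -0.0, 0.09]
force: [-0.0, -0.1, 0.5]
width: 83.3
gripper_force: 0.0
```

>>> play_rows([
  [0,0,0,-0.5,0],
  [0,0,0,-2,0],
  [0,0,0,-5,0],
  [0,-0.5,0,-9,0],
  [0,-1,0.5,-13,0],
  [0,-2,1,-17,0],
  [0,-2.4,1.5,-20,0],
  [0,-2.4,1.5,-20,0],
])

```text
clock: 21.6
eef_pos: [568.5, 209.0, 258.7]
tool_rot: [-3.139, -0.01, 0.089]
force: [0.3, 0.0, -0.1]
width: 85.4
gripper_force: 0.0
```

Run:
```python
from h import *
im,P=tray('wrist',555,222)
c=np.zeros((600,800,3),np.uint8); c[:384,:512]=im
c[384:600,:288]=cv2.resize(im[120:240,190:350],(288,216))
im2,d2,P2,*_=cam('top')
c[:288,512:800]=cv2.convertScaleAbs(cv2.resize(im2[171:231,240:300],(288,288),interpolation=cv2.INTER_CUBIC),alpha=1.8)
c[384:600,300:780]=cv2.resize(im2[80:280,100:500],(480,216))
save('w2.png',c)
for p,z in (((470.3,16.8),105),((452,-282),165)):
    q=P2[(np.hypot(P2[...,0]-p[0],P2[...,1]-p[1])<60)&(abs(P2[...,2]-z)<8)]; print(cv2.minEnclosingCircle(q[:,:2].astype(np.float32)))
```

```text
z [34.1 42. ] 341 [544.7 222.3] [95.1 26. ] 5.2
[[496.2 231. ]
 [498.5 205.1]
 [593.3 213.7]
 [590.9 239.5]]
((469.65496826171875, 17.668241500854492), 29.849966049194336)
((451.4126281738281, -281.4396667480469), 30.27826690673828)
```

View pics/w2.png

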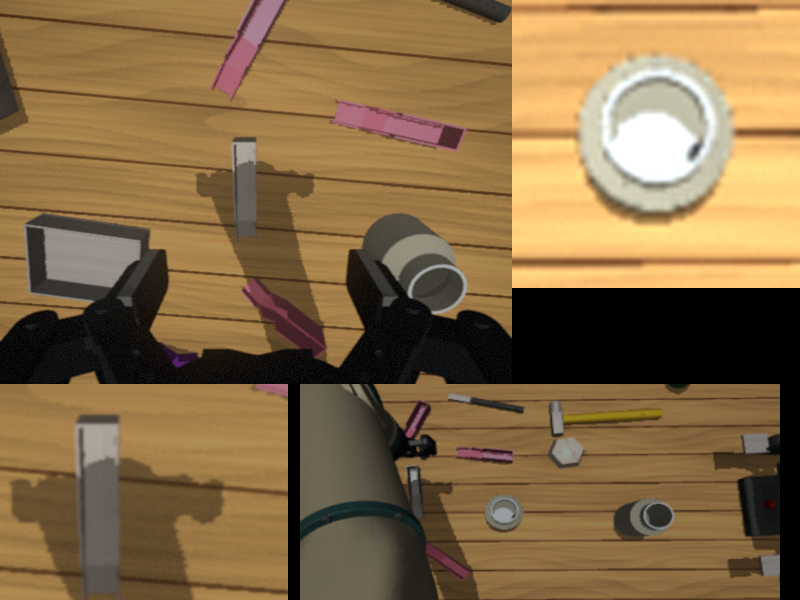

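The wrist picture shows the tray upright and empty at (245,190). The squat jar stands where it was, with a ball showing inside at (693,150), and the tall jar hasn't moved. No ball lies on the bench.

```bash
python3 -c "
from cell import ctrl
print(ctrl.finish_job())"
```

```text
the job is handed in; nothing more can be done
None
```

The job is handed in after about 22 s: the tray was emptied into the squat jar and set down upright on the bench, the squat jar is standing and the tall jar has not moved; only one ball is visible inside the jar, but the tray is empty and no ball was seen on the bench.

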